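# Hang a paddle-blade carrier on the finishing rail and slide it to the pointer

### The job

Take the hook carrier with the wooden blade out of its slotted rest and hook it onto the rail in the free stretch beside the carrier that already hangs there, at least 10 cm short of the wooden pointer, and let go of it. Then, without lifting it off again, slide it along the rail until it hangs centred on the pointer. Do not shift the carrier that already hangs there or the things lying on the bench.

Things in the scene. Friction and masses are not known exactly. Their poses are not given: they have to be found in the camera images.
- carrier: the loose carrier to hang, standing upright in the rest at the start: steel hook (all 40 mm wide in y) on a wooden blade 90 wide (y) x 10 thick (x) x 85 mm high; 195 mm high in all, about 0.28 kg. Origin: centre of the blade's underside; z up, y across the blade, x towards the hook's open side. Slides along the rail with dry friction (a few N) and stays where left
- carrier_seat (a point): point of the carrier (0, 0, 138.6 mm in its frame) that lies on the rail's axis when it hangs properly, in a shallow V under the hook's flat top (x -17 to 17, z 147 to 153 mm)
- carrier_mouth (a point): middle of the hook's open side (x 14.5, z 107 mm in the carrier's frame): a 34 mm high gap between the foot on the blade (top at z 90) and the tip of the lip (x 12 to 17, down to z 124). The closed back strap is at x -17 to -12. The rail enters here level, towards the carrier's -x, until under the seat; then the carrier is lowered about 32 mm onto it
- carrier_tab (a point): point in the lifting tab, the place to grip (0, 0, 178 mm in the carrier's frame): an upright plate on the middle of the hook's top, 10 mm thick (x), 40 mm wide (y), z 153 to 195 mm
- rest: fixed wooden slotted block, 50 x 130 x 46 mm, in which the carrier stands: slot along its y axis, 14 mm wide, floor 12 mm above the bench, so the blade sits 34 mm deep and must be lifted straight out. Origin: centre of its underside
- rail: fixed round aluminium bar, 14 mm diameter, 560 mm long along its y axis, its axis 210 mm above the bench, between two dark steel end posts at y +-280 mm (20 mm diameter, 240 mm high). At the start its -x side faces the robot (turned up to about 0.12 rad). Origin: on the bench below the middle of the bar
- rail_mid (a point): middle of the bar, on its axis; y along the bar, z up
- pointer: fixed wooden stake with a pointed finger, beyond the rail (its +x side), telling where the carrier must hang. Its frame is parallel to the rail's; origin: on the bench directly below the rail's axis, at the marked place. The stake stands at x 50 to 100 mm, 215 mm high at most; the finger points to -x towards the rail at the rail's height, 16 mm wide
- pointer_tip (a point): tip of the pointer's finger, 39 mm from the rail's axis (+x), at the axis's height
- neighbour: an identical carrier already hanging on the rail, mouth to +x, 300 to 380 mm from the pointer, on its left or its right; same frame as carrier. Leave it alone
- sanding_block: loose cork sanding block, 65 x 110 x 36 mm, on the bench; origin centre of underside. Leave it alone
- glue: loose white glue bottle, 60 mm diameter, 140 mm high; origin centre of underside. Leave it alone
Not all that is in view belongs to the job. Leave any green look-alike of the carrier alone.

How it is judged (in metres and radians):
On the way:
1. the carrier hangs on the rail, let go and calm, at least 90 mm from the pointer (x of carrier_seat in the frame of rail_mid between -0.007 and 0.007 m and z of carrier_seat in the frame of rail_mid between -0.006 and 0.006 m and linear speed of carrier below 0.03 m/s and angle between carrier's own z axis and vertical below 0.15 rad and contact force between carrier and the fingers below 0.1 N and (y of carrier_seat in the frame of pointer above 0.09 m or y of carrier_seat in the frame of pointer below -0.09 m)), for 0.2 s.
At the end, for the whole second after the job is handed in: the carrier hangs seated on the rail (seat point within 7 mm across and 6 mm in height of the rail's axis), upright within 0.15 rad, released and still, its middle within 12 mm of the pointer along the rail; the other carrier hangs where it was (within 15 mm) (x of carrier_seat in the frame of rail_mid between -0.007 and 0.007 m and z of carrier_seat in the frame of rail_mid between -0.006 and 0.006 m and linear speed of carrier below 0.03 m/s and angle between carrier's own z axis and vertical below 0.15 rad and contact force between carrier and the fingers below 0.1 N and y of carrier_seat in the frame of pointer between -0.012 and 0.012 m and distance of neighbour from where it was at the start of the episode below 0.015 m); the robot touches nothing.
It fails at once if the carrier already hanging is moved more than 15 mm (distance of neighbour from where it was at the start of the episode above 0.015 m).
It fails at once if the sanding block is moved more than 30 mm (distance of sanding_block from where it was at the start of the episode above 0.03 m).
It fails at once if the glue bottle is moved more than 30 mm (distance of glue from where it was at the start of the episode above 0.03 m).
It fails at once if the carrier is lifted 15 mm or more above its hanging height over the rail within 80 mm of the pointer (hooked on there, or lifted along instead of slid) (y of carrier_seat in the frame of pointer between -0.08 and 0.08 m and x of carrier_seat in the frame of rail_mid between -0.035 and 0.035 m and z of carrier_seat in the frame of rail_mid above 0.015 m).
It also fails if it takes over 56 s, if anything falls off the work surface, if the arm or the gripper's body presses on something with over 40 N, if the wrist force passes 120 N, or if a joint passes its speed limit or range.

### The arm

A 6-joint arm with a two-finger parallel gripper is mounted at the origin on the work surface. World frame = base frame: x ahead of the robot, y to its left, z up, the work surface at z = 0. Lengths are in mm, angles in degrees, forces in N, time in s.
With the tool pointing down it reaches from about 300 to 875 mm from the base axis. Payload 6.4 kg.
Tool frame: the origin (TCP) lies at the very end of the fingers, on their centre line; the grasp point (between the pads) lies 19 mm behind it; z points along the fingers, y is the direction in which the jaws open and shut (so a half turn about z gives the same grasp; the last joint's range is limited). The gripper opens to 85 mm and grips with 20 to 120 N. Pads are 22 mm wide; open, the fingers measure 114 mm over their backs; the gripper's body (76 mm by 85 mm) begins 54 mm behind the grasp point. The pads swing forward as they close: fully open they stand 13 mm farther back than shut.
Start: joints at [-88.482, 10.359, 92.074, -0, 77.567, -11.82], TCP at [132.67, -559.5, 231.288] pointing down, gripper open.
Joint ranges: [-171.53, 171.53], [-51.25, 118.39], [17.06, 147.69], [-65.23, 245.23], [0, 150.52], [-178.68, 178.68]. Speed limits (degrees/s): [147.25, 147.25, 172.46, 180, 180, 180].

### API

Orientations are given as a 3x3 rotation matrix whose columns are the frame's x, y, z axes.
In Python, from bench import * gives the robot as it stands.
- The arm moves only by the tool arm_command, never from a script. Its argument "motion" is a list of rows, each an object of numbers: "wx", "wy", "wz": the turn, a rotation vector about the tool's x, y, z in units of pi rad (1.0 is pi rad); "dx", "dy", "dz": the shift along the tool's x, y, z in units of 0.4 m (1.0 is 0.4 m); "grip": the closure, from 0 (fully open) to 1 (shut). In form: [{"wx": .., "wy": .., "wz": .., "dx": .., "dy": .., "dz": .., "grip": ..}, ...]. A call has 1 to 8 rows; each row shifts and turns the commanded pose from where the row before left it, along the tool's axes as they then stand; what a row does not reach is not made up. A row lasts 1/10 s, in which the tool goes at most 50 mm and 8.59 degrees, less where a joint would pass 70% of its speed; a pose out of reach is approached as far as the arm can. A call with a number of a shift or a turn outside -1 to 1 is refused whole. A call with a gripper value outside its range is refused whole. The fingers move at their own pace and stop on an object; "force" is the grip in N (left out, the last holds). Time passes only in rows, so rows that do not move let the fingers close. It gives the time, the measured TCP pose, the force and the opening at its end, in the units of the state.
- state(): the state, without advancing time (a new reading comes with each control period).
- snapshot(name): name is "scene" or "top" or "wrist"; returns a dict with "img" (384x512x3 uint8, blue, green, red), "K" (3x3 intrinsics, pixels), "R" (3x3) and "t" (3): a world point X has camera coordinates R X + t. Camera axes: x right, y down, z forward; pixel columns grow to the right and rows downward; lengths in mm; the calibration is good to about 2 mm. A picture is of the moment at which its call begins. There is no depth.
- finish_job(): hands the job in, once; it reports no verdict.
The state is a dict: "clock": time; "joint_pos": joint angles; "dq": joint speeds; "joint_efforts": joint torques, N m; "position": TCP position; "tool_rot": TCP orientation; "wrist_force": force on the tool from outside, world axes, zero at the start; "torque": the same for the moment, N m; "width": finger opening in mm.
Only numpy, scipy, OpenCV 4.12 (cv2) and the standard library are available. Lean on these libraries where they do the work, as an engineer would, in place of code of your own. Each camera call takes 0.05 s, during which the arm holds its last target.

## Working session

There is one attempt and no reset: what is moved stays moved. The work goes in short steps, Python scripts to look and compute and a tool call to move; the robot and the scene stay as the last step left them, time stands still between calls to the robot, and variables do not carry over. Pictures are saved under pics/ and viewed, and the job is handed in when it is done.

Besides the shell and the picture viewer there is one more tool, called after "Call:" in YAML: its name, and indented under it one key for each argument. arm_command: Moves the arm, as the interface text tells. Shifts and turns lie within -1 to 1; 1 stands for 0.4 m of shift or pi rad of turn. Its arguments: {"type":"object","properties":{"motion":{"type":"array","items":{"type":"object","properties":{"wx":{"type":"number","minimum":-1,"maximum":1},"wy":{"type":"number","minimum":-1,"maximum":1},"wz":{"type":"number","minimum":-1,"maximum":1},"dx":{"type":"number","minimum":-1,"maximum":1},"dy":{"type":"number","minimum":-1,"maximum":1},"dz":{"type":"number","minimum":-1,"maximum":1},"grip":{"type":"number"}}}},"force":{"type":"number"}},"required":["motion"]}

```bash
ls; mkdir -p pics; python3 - <<'E'
from bench import *
import cv2
s=state();print({k:(v if not hasattr(v,'tolist') else v) for k,v in s.items()})
for n in ["scene","top","wrist"]:
    d=snapshot(n);cv2.imwrite(f"pics/{n}0.png",d["img"]);print(n,d["K"],d["R"],d["t"])
E
```

```text
pics
{'clock': 0.0, 'joint_pos': array([-8.84821826e+01,  1.04015941e+01,  9.21311522e+01, -1.20554383e-03,
        7.75683517e+01, -1.18202180e+01]), 'dq': array([-0.09571742,  0.03891796,  0.02233055,  0.08397025, -0.01552925,
        0.07143778]), 'joint_efforts': array([ 3.68288547e-04, -4.44869792e+01, -3.51337767e+01, -3.10582664e-04,
        8.97715014e-03, -1.78892549e-06]), 'position': array([ 132.64462703, -558.92270152,  230.39135012]), 'tool_rot': array([[ 9.73024904e-01,  2.30700090e-01, -6.72776782e-05],
       [ 2.30699848e-01, -9.73023366e-01,  1.76332777e-03],
       [ 3.41337123e-04, -1.73128278e-03, -9.99998443e-01]]), 'wrist_force': array([0.96093929, 0.53636378, 1.22246707]), 'torque': array([ 0.02363731, -0.03534884,  0.02570084]), 'width': 84.85481443713249}
scene [[372.12010873   0.         251.26132495]
 [  0.         372.12010873 189.26924723]
 [  0.           0.           1.        ]] [[ 0.13927894  0.99011003  0.01683739]
 [ 0.57700928 -0.06732617 -0.81395791]
 [-0.8047743   0.12308252 -0.58067979]] [ -74.72829432 -185.99880617 1501.63118637]
top [[490.37535954   0.         260.86038702]
 [  0.         490.37535954 191.81836691]
 [  0.           0.           1.        ]] [[ 1.28014453e-02 -9.99916148e-01  1.95465580e-03]
 [-9.86037708e-01 -1.29483016e-02 -1.66018013e-01]
 [ 1.66029402e-01  1.97906197e-04 -9.86120783e-01]] [ -20.7655864   551.39350268 1247.22018546]
wrist [[293.51519015   0.         251.52725905]
 [  0.         293.51519015 193.43906948]
 [  0.           0.           1.        ]] [[ 0.23020606 -0.97314012 -0.00186473]
 [-0.92071226 -0.21842341  0.32338853]
 [-0.31510966 -0.07272912 -0.94626443]] [-573.92735607  -41.51541915  380.66226263]
```

View pics/scene0.png

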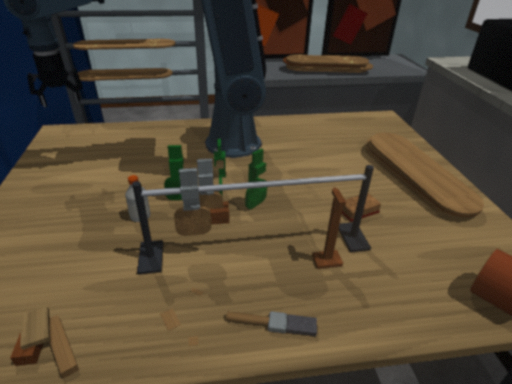

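View pics/top0.png

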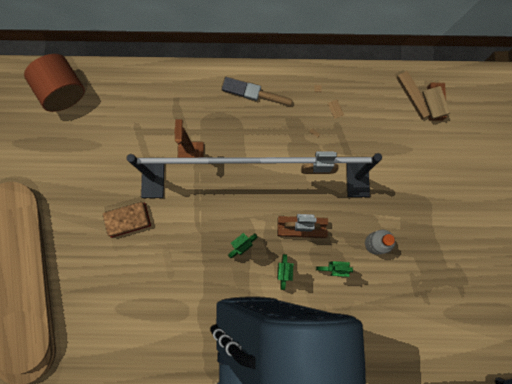

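View pics/wrist0.png

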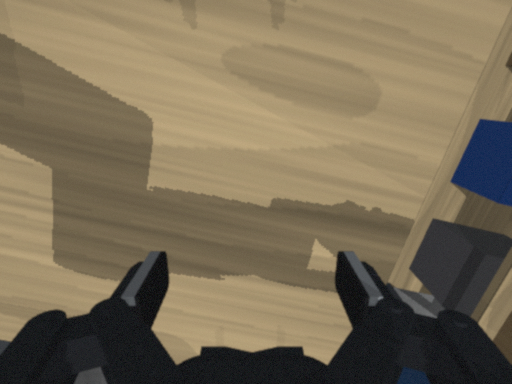

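```bash
python3 - <<'E'
import cv2,numpy as np
t=cv2.imread("pics/top0.png");s=cv2.imread("pics/scene0.png")
cv2.imwrite("pics/topc.png",cv2.resize(t[110:290,90:410],None,fx=2.5,fy=2.5,interpolation=cv2.INTER_CUBIC))
cv2.imwrite("pics/scenec.png",cv2.resize(s[130:280,110:390],None,fx=2.8,fy=2.8,interpolation=cv2.INTER_CUBIC))
E
```

```text
(no output)
```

View pics/topc.png

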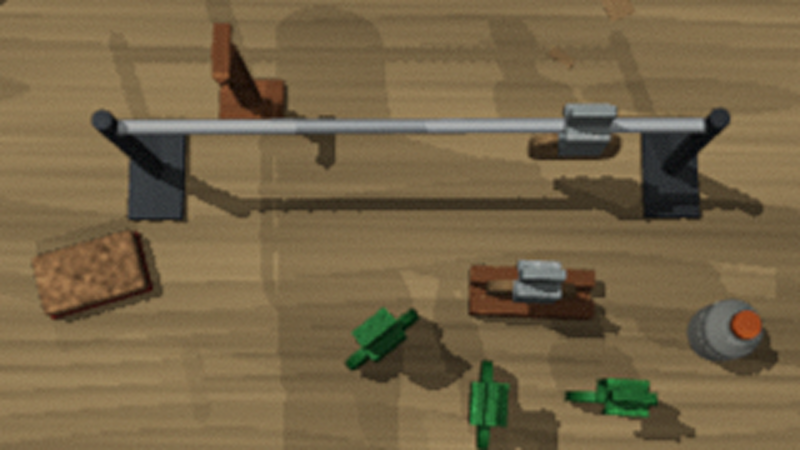

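View pics/scenec.png

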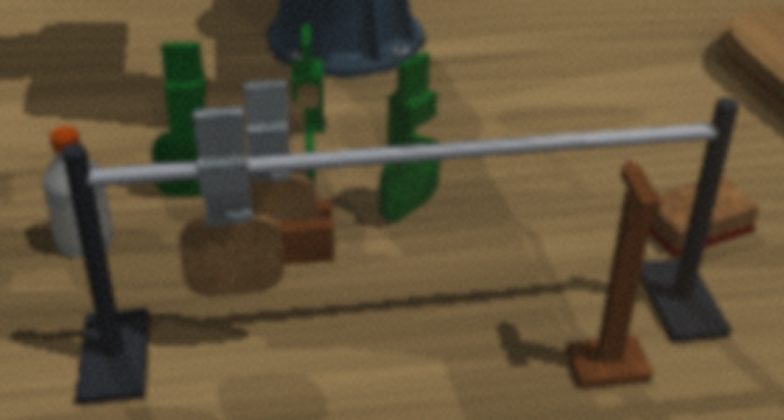

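```bash
cat > h.py <<'E'
import numpy as np,cv2
def ray(d,u,v):
    p=np.linalg.inv(d["K"])@np.array([u,v,1.]);R=np.array(d["R"]);t=np.array(d["t"]);
    return -R.T@t, R.T@p
def onz(d,u,v,z):
    o,r=ray(d,u,v);return o+r*(z-o[2])/r[2]
def proj(d,X):
    c=np.array(d["R"])@np.array(X)+d["t"];q=d["K"]@c;return q[:2]/q[2]
def tri(d1,p1,d2,p2):
    o1,r1=ray(d1,*p1);o2,r2=ray(d2,*p2);r1/=np.linalg.norm(r1);r2/=np.linalg.norm(r2)
    a=np.linalg.lstsq(np.stack([r1,-r2],1),o2-o1,rcond=None)[0]
    A=o1+a[0]*r1;B=o2+a[1]*r2;return (A+B)/2,np.linalg.norm(A-B)
E
python3 - <<'E'
from bench import *
from h import *
np.set_printoptions(precision=1,suppress=True)
d=snapshot("top");s=snapshot("scene")
c=lambda x,y:(90+(x+.5)/2.5-.5,110+(y+.5)/2.5-.5)
sc=lambda x,y:(110+x/2.8,130+y/2.8)
L=onz(d,*c(104,120),240);R=onz(d,*c(718,118),240);print("posts",L,R,np.linalg.norm(L-R),(L+R)/2)
print("pointertip top",onz(d,*c(220,78),210), "tri",tri(d,c(220,76),s,sc(648,203)))
print("rest corners",[onz(d,*c(*p),46) for p in [(470,266),(596,270),(595,318),(469,314)]])
print("tab top", onz(d,*c(541,265),207), "hook top",onz(d,*c(538,290),165))
print("nb tab top", onz(d,*c(590,106),266))
print("glue cap",onz(d,*c(746,324),140),"sand",onz(d,*c(92,272),36))
print("green",[onz(d,*c(*p),150) for p in [(380,335),(488,400),(628,397)]])
E
```

```text
posts [593.4 280.4 240. ] [ 602.6 -275.4  240. ] 555.8364828661096 [598.    2.5 240. ]
pointertip top [642.2 182.4 210. ] tri (array([654.4, 193.4, 179.6]), np.float64(11.402422248457954))
rest corners [array([487.8, -58.5,  46. ]), array([ 485.3, -190.3,   46. ]), array([ 435.1, -188.8,   46. ]), array([437.6, -57.8,  46. ])]
tab top [ 470.5 -117.8  207. ] hook top [ 451.7 -118.8  165. ]
nb tab top [ 605.6 -156.   266. ]
glue cap [ 424.  -321.1  140. ] sand [477.4 339.2  36. ]
green [array([408.3,  30.4, 150. ]), array([348.5, -72.7, 150. ]), array([ 353., -205.,  150.])]
```

Call:
arm_command:
  motion:
    - {"wz":-0.047,"dz":-0.03,"grip":0}
    - {"wz":-0.047,"dz":-0.03,"grip":0}
    - {"wz":-0.047,"dz":-0.03,"grip":0}
    - {"wz":-0.047,"dz":-0.03,"grip":0}
    - {"wz":-0.047,"dz":-0.03,"grip":0}
    - {"wz":-0.047,"dz":-0.03,"grip":0}
    - {"wz":-0.047,"dz":-0.03,"grip":0}
    - {"wz":-0.047,"dz":-0.03,"grip":0}

```text
$.motion[0]: bad value
```

Call:
arm_command:
  motion:
    - {"wz":-0.045,"grip":0}
    - {"dx":0.09,"dy":0.055,"grip":0}
    - {"dx":0.09,"dy":0.055,"grip":0}
    - {"dx":0.09,"dy":0.055,"grip":0}
    - {"dx":0.09,"dy":0.055,"grip":0}
    - {"dx":0.09,"dy":0.055,"grip":0}
    - {"dx":0.09,"dy":0.055,"grip":0}
    - {"dx":0.09,"dy":0.055,"grip":0}

```text
$.motion[0]: bad value
```

Call:
arm_command:
  motion:
    - {"dx":0.09,"dy":0.055,"grip":0}
    - {"dx":0.09,"dy":0.055,"grip":0}
    - {"dx":0.09,"dy":0.055,"grip":0}
    - {"dx":0.09,"dy":0.055,"grip":0}
    - {"dx":0.09,"dy":0.055,"grip":0}
    - {"dx":0.09,"dy":0.055,"grip":0}
    - {"dx":0.09,"dy":0.055,"grip":0}
    - {"grip":0}

```text
$.motion[0]: bad value
```

```bash
python3 - <<'E'
from bench import *
from h import *
np.set_printoptions(precision=3,suppress=True)
s=state();print(s["clock"],s["position"],s["tool_rot"],s["joint_pos"])
d=snapshot("wrist");cv2.imwrite("pics/w1.png",d["img"])
print(-d["R"].T@d["t"])
for X in [(461,-120,207),(461,-120,100)]: print(proj(d,X))
E
```

```text
0.25 [ 132.641 -559.253  230.877] [[ 0.973  0.231 -0.   ]
 [ 0.231 -0.973  0.001]
 [ 0.    -0.001 -1.   ]] [-88.483  10.38   92.099  -0.001  77.567 -11.819]
[ 213.852 -540.043  372.934]
[-1886.189 -2073.173]
[-438.546 -606.446]
```

View pics/w1.png

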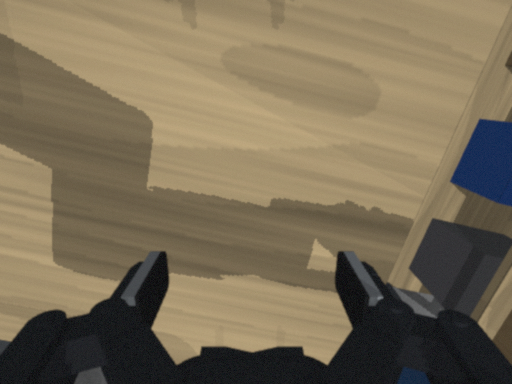

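All rows seem to need all seven keys.

Call:
arm_command:
  motion:
    - {"wx":0,"wy":0,"wz":-0.047,"dx":0,"dy":0,"dz":-0.03,"grip":0}
    - {"wx":0,"wy":0,"wz":-0.047,"dx":0,"dy":0,"dz":-0.03,"grip":0}
    - {"wx":0,"wy":0,"wz":-0.047,"dx":0,"dy":0,"dz":-0.03,"grip":0}
    - {"wx":0,"wy":0,"wz":-0.047,"dx":0,"dy":0,"dz":-0.03,"grip":0}
    - {"wx":0,"wy":0,"wz":-0.047,"dx":0,"dy":0,"dz":-0.03,"grip":0}
    - {"wx":0,"wy":0,"wz":-0.047,"dx":0,"dy":0,"dz":-0.03,"grip":0}
    - {"wx":0,"wy":0,"wz":-0.047,"dx":0,"dy":0,"dz":-0.03,"grip":0}
    - {"wx":0,"wy":0,"wz":-0.047,"dx":0,"dy":0,"dz":-0.03,"grip":0}

```text
clock: 1.1
position: [132.7, -559.4, 327.7]
tool_rot: [[0.15, 0.989, 0.0], [0.989, -0.15, 0.0], [0.0, -0.0, -1.0]]
wrist_force: [0.9, -0.4, 0.5]
width: 85.6
```

Call:
arm_command:
  motion:
    - {"wx":0,"wy":0,"wz":-0.0475,"dx":0,"dy":0,"dz":0,"grip":0}
    - {"wx":0,"wy":0,"wz":0,"dx":0.09,"dy":0.055,"dz":0,"grip":0}
    - {"wx":0,"wy":0,"wz":0,"dx":0.09,"dy":0.055,"dz":0,"grip":0}
    - {"wx":0,"wy":0,"wz":0,"dx":0.09,"dy":0.055,"dz":0,"grip":0}
    - {"wx":0,"wy":0,"wz":0,"dx":0.09,"dy":0.055,"dz":0,"grip":0}
    - {"wx":0,"wy":0,"wz":0,"dx":0.09,"dy":0.055,"dz":0,"grip":0}
    - {"wx":0,"wy":0,"wz":0,"dx":0.09,"dy":0.055,"dz":0,"grip":0}
    - {"wx":0,"wy":0,"wz":0,"dx":0.09,"dy":0.055,"dz":0,"grip":0}

```text
clock: 1.9
position: [289.1, -307.1, 327.4]
tool_rot: [[0.008, 1.0, 0.0], [1.0, -0.008, -0.0], [-0.0, 0.0, -1.0]]
wrist_force: [1.6, 0.6, 0.2]
width: 85.2
```

Call:
arm_command:
  motion:
    - {"wx":0,"wy":0,"wz":0,"dx":0.09,"dy":0.055,"dz":0,"grip":0}
    - {"wx":0,"wy":0,"wz":0,"dx":0.09,"dy":0.055,"dz":0,"grip":0}
    - {"wx":0,"wy":0,"wz":0,"dx":0.09,"dy":0.055,"dz":0,"grip":0}
    - {"wx":0,"wy":0,"wz":0,"dx":0.09,"dy":0.055,"dz":0,"grip":0}
    - {"wx":0,"wy":0,"wz":0,"dx":0.09,"dy":0.055,"dz":0,"grip":0}
    - {"wx":0,"wy":0,"wz":0,"dx":0.09,"dy":0.055,"dz":0,"grip":0}
    - {"wx":0,"wy":0,"wz":0,"dx":0.09,"dy":0.055,"dz":0,"grip":0}
    - {"wx":0,"wy":0,"wz":0,"dx":0.04,"dy":0.02,"dz":0,"grip":0}

```text
clock: 2.7
position: [453.6, -39.0, 327.4]
tool_rot: [[0.005, 1.0, 0.001], [1.0, -0.005, 0.001], [0.001, 0.001, -1.0]]
wrist_force: [0.6, -0.5, 0.2]
width: 85.5
```

```bash
python3 - <<'E'
from bench import *
from h import *
np.set_printoptions(precision=3,suppress=True)
d=snapshot("wrist");cv2.imwrite("pics/w2.png",d["img"])
s=state();print(s["clock"],s["position"],s["tool_rot"],s["joint_pos"])
print(-d["R"].T@d["t"])
for X in [(461,-120,207),(461,-120,100)]: print(proj(d,X))
E
```

```text
2.75 [453.893 -38.055 327.265] [[ 0.004  1.     0.001]
 [ 1.    -0.004  0.002]
 [ 0.002  0.001 -1.   ]] [-19.861  -9.483 101.04    0.11   88.437 -19.646]
[454.066  44.272 469.472]
[259.086 262.465]
[257.184 219.967]
```

View pics/w2.png

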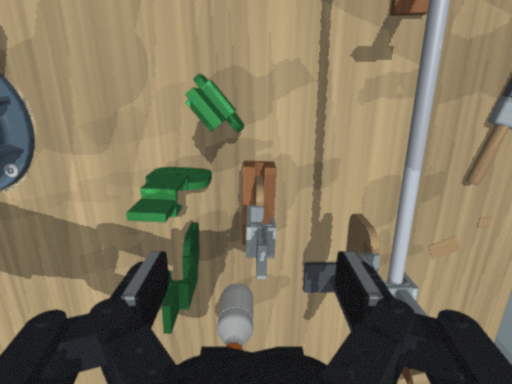

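Candidates: the steel/wood carrier in the rest at (260,230), the hanging neighbour at (400,285), green look-alikes at (213,103), (168,193), (185,275). By description, it's the one in the rest; here is a close crop.

```bash
python3 - <<'E'
import cv2
i=cv2.imread("pics/w2.png")[150:300,200:440]
cv2.imwrite("pics/w2c.png",cv2.resize(i,None,fx=3.3,fy=3.3,interpolation=cv2.INTER_CUBIC))
E
```

```text
(no output)
```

View pics/w2c.png

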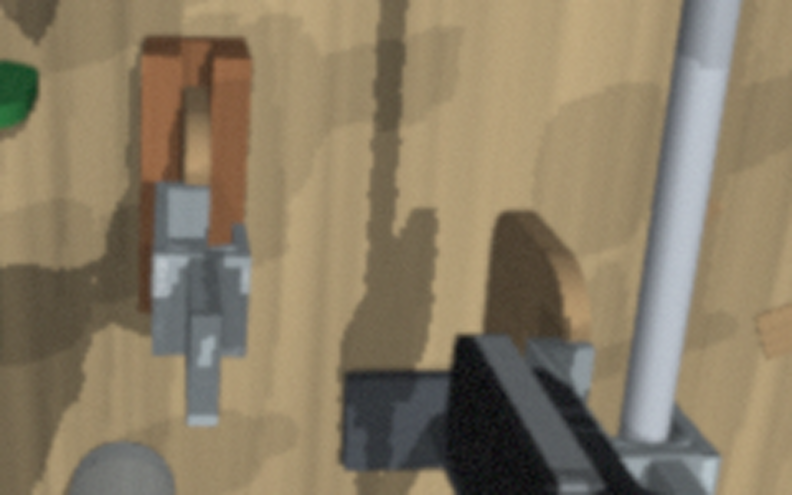

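```bash
python3 - <<'E'
from bench import *
from h import *
np.set_printoptions(precision=1,suppress=True)
d=snapshot("wrist");t=snapshot("top")
c=lambda x,y:(200+(x+.5)/3.3-.5,150+(y+.5)/3.3-.5)
for n,p,z in [("tab+y",(205,318),207),("tab-y",(203,423),207),("hookL",(152,258),165),("hookR",(250,258),165),("hookLb",(152,354),165),("hookRb",(246,354),165),("restTL",(142,50),46),("restTR",(250,50),46),("restBR",(243,225),46)]: print(n,onz(d,*c(*p),z))
i=d["img"]
# rail edges
g=lambda u,v,z:onz(d,u,v,z)
for v in (20,60,100,150,200,240):
    r=i[v].astype(int); hs=cv2.cvtColor(i[v:v+1],cv2.COLOR_BGR2HSV)[0]
    m=[u for u in range(380,460) if hs[u,1]<45 and hs[u,2]>110]
    print(v,min(m),max(m),g((min(m)+max(m))/2,v,210))
r=proj(d,(642,182,210));print(r)
hs=cv2.cvtColor(t["img"],cv2.COLOR_BGR2HSV)
for u in (160,180,220,260,290,350):
    col=hs[150:172,u]; m=[v+150 for v in range(22) if col[v,1]<45 and col[v,2]>100]
    print(u,m[:1],m[-1:], onz(t,u,np.mean(m),210))
E
```

```text
tab+y [464.  -99.9 207. ]
tab-y [ 463.6 -137.3  207. ]
hookL [447.  -99.6 165. ]
hookR [480.9 -99.8 165. ]
hookLb [ 446.6 -137.5  165. ]
hookRb [ 480.3 -137.6  165. ]
restTL [440.8 -54.   46. ]
restTR [489.1 -54.2  46. ]
restBR [ 487.6 -139.2   46. ]
20 430 446 [599.5  98.8 210. ]
60 424 439 [600.   70.4 210. ]
100 418 432 [600.4  39.5 210. ]
150 410 424 [601.2  -2.8 210. ]
200 401 415 [601.1 -50.1 210. ]
240 393 409 [601.2 -92.1 210. ]
[ 524.1 -118. ]
160 [158] [162] [595.9 221.6 210. ]
180 [158] [162] [596.5 175.1 210. ]
220 [158] [162] [597.7  82.2 210. ]
260 [] [] [nan nan nan]
290 [157] [162] [601.1 -80.4 210. ]
350 [157] [161] [ 604.1 -219.9  210. ]
  return _methods._mean(a, axis=axis, dtype=dtype,
  ret = ret.dtype.type(ret / rcount)
```

The crop shows the rested carrier, the foot and back strap on the left (-x) and the mouth to +x, so no half turn is needed. Tab centre is about (463.7, -118.6).

Call:
arm_command:
  motion:
    - {"wx":0,"wy":0,"wz":0,"dx":-0.1,"dy":0.012,"dz":0,"grip":0}
    - {"wx":0,"wy":0,"wz":-0.004,"dx":-0.1,"dy":0.012,"dz":0.0,"grip":0}
    - {"wx":0,"wy":0,"wz":0,"dx":0,"dy":0,"dz":0.08,"grip":0}
    - {"wx":0,"wy":0,"wz":0,"dx":0,"dy":0,"dz":0.08,"grip":0}
    - {"wx":0,"wy":0,"wz":0,"dx":0,"dy":0,"dz":0.05,"grip":0}
    - {"wx":0,"wy":0,"wz":0,"dx":0,"dy":0,"dz":0,"grip":0}
    - {"wx":0,"wy":0,"wz":0,"dx":0,"dy":0,"dz":0,"grip":0}

```text
clock: 3.55
position: [461.3, -122.9, 243.9]
tool_rot: [[-0.004, 1.0, -0.0], [1.0, 0.004, -0.0], [-0.0, -0.0, -1.0]]
wrist_force: [0.4, -0.2, 1.0]
width: 85.6
```

```bash
python3 - <<'E'
from bench import *
from h import *
np.set_printoptions(precision=3,suppress=True)
d=snapshot("wrist");cv2.imwrite("pics/w3.png",d["img"])
s=state();print(s["clock"],s["position"],s["tool_rot"],s["wrist_force"])
E
```

```text
3.6 [ 461.917 -122.977  244.7  ] [[-0.004  1.     0.002]
 [ 1.     0.004 -0.001]
 [-0.001  0.002 -1.   ]] [0.289 0.228 0.963]
```

View pics/w3.png

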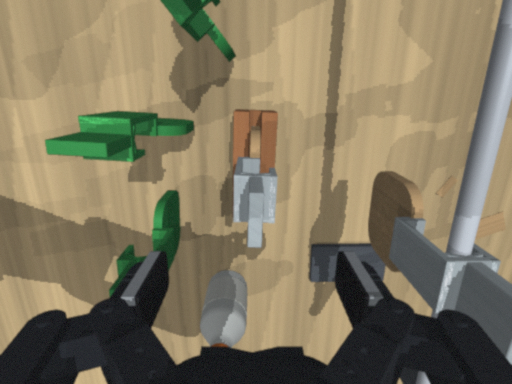

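Call:
arm_command:
  motion:
    - {"wx":0,"wy":0,"wz":0,"dx":0.0105,"dy":0.0055,"dz":0.05,"grip":0}
    - {"wx":0,"wy":0,"wz":0,"dx":0,"dy":0,"dz":0.06,"grip":0}
    - {"wx":0,"wy":0,"wz":0,"dx":0,"dy":0,"dz":0.04,"grip":0}
    - {"wx":0,"wy":0,"wz":0,"dx":0,"dy":0,"dz":0.027,"grip":0}
    - {"wx":0,"wy":0,"wz":0,"dx":0,"dy":0,"dz":0,"grip":0}
    - {"wx":0,"wy":0,"wz":0,"dx":0,"dy":0,"dz":0,"grip":0}

```text
clock: 4.2
position: [464.5, -118.2, 173.7]
tool_rot: [[-0.005, 1.0, 0.002], [1.0, 0.005, -0.001], [-0.001, 0.002, -1.0]]
wrist_force: [0.6, -0.2, 0.3]
width: 85.8
```

```bash
python3 - <<'E'
from bench import *
from h import *
np.set_printoptions(precision=3,suppress=True)
d=snapshot("wrist");cv2.imwrite("pics/w4.png",d["img"])
s=state();print(s["clock"],s["position"],s["wrist_force"])
E
```

```text
4.25 [ 464.586 -118.261  173.877] [-0.21   0.306  0.336]
```

View pics/w4.png

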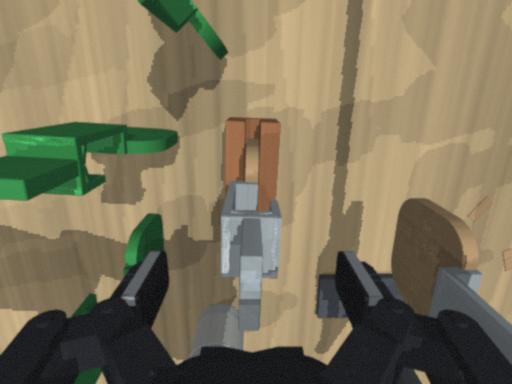

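The tab at (250,300) is midway between the fingers. Closing.

Call:
arm_command:
  motion:
    - {"wx":0,"wy":0,"wz":0,"dx":0,"dy":0,"dz":0,"grip":1}
    - {"wx":0,"wy":0,"wz":0,"dx":0,"dy":0,"dz":0,"grip":1}
    - {"wx":0,"wy":0,"wz":0,"dx":0,"dy":0,"dz":0,"grip":1}
    - {"wx":0,"wy":0,"wz":0,"dx":0,"dy":0,"dz":0,"grip":1}
    - {"wx":0,"wy":0,"wz":0,"dx":0,"dy":0,"dz":0,"grip":1}
    - {"wx":0,"wy":0,"wz":0,"dx":0,"dy":0,"dz":0,"grip":1}
    - {"wx":0,"wy":0,"wz":0,"dx":0,"dy":0,"dz":0,"grip":1}
    - {"wx":0,"wy":0,"wz":0,"dx":0,"dy":0,"dz":0,"grip":1}
  force: 50

```text
clock: 5.05
position: [463.8, -117.8, 172.6]
tool_rot: [[-0.005, 1.0, 0.0], [1.0, 0.005, -0.0], [-0.0, 0.0, -1.0]]
wrist_force: [-0.3, 0.7, 1.1]
width: 9.3
```

Call:
arm_command:
  motion:
    - {"wx":0,"wy":0,"wz":0,"dx":0,"dy":0,"dz":-0.02,"grip":1}
    - {"wx":0,"wy":0,"wz":0,"dx":0,"dy":0,"dz":-0.035,"grip":1}
    - {"wx":0,"wy":0,"wz":0,"dx":0,"dy":0,"dz":-0.035,"grip":1}
    - {"wx":0,"wy":0,"wz":0,"dx":0,"dy":0,"dz":-0.04,"grip":1}
    - {"wx":0,"wy":0,"wz":0,"dx":0,"dy":0,"dz":-0.04,"grip":1}
    - {"wx":0,"wy":0,"wz":0,"dx":0,"dy":0,"dz":-0.04,"grip":1}
    - {"wx":0,"wy":0,"wz":0,"dx":0,"dy":0,"dz":-0.018,"grip":1}
    - {"wx":0,"wy":0,"wz":0,"dx":0,"dy":0,"dz":0,"grip":1}

```text
clock: 5.85
position: [464.2, -118.0, 264.7]
tool_rot: [[-0.005, 1.0, 0.002], [1.0, 0.005, -0.001], [-0.001, 0.002, -1.0]]
wrist_force: [0.1, -0.4, -2.4]
width: 9.1
```

```bash
python3 - <<'E'
from bench import *
from h import *
np.set_printoptions(precision=3,suppress=True)
d=snapshot("wrist");cv2.imwrite("pics/w5.png",d["img"])
s=state();print(s["clock"],s["position"],s["wrist_force"],s["width"])
d=snapshot("scene");cv2.imwrite("pics/s5.png",cv2.resize(d["img"][100:290,100:400],None,fx=2.6,fy=2.6))
E
```

```text
5.9 [ 463.679 -117.705  263.617] [-0.53  -0.307 -2.384] 9.416916132852394
```

View pics/w5.png

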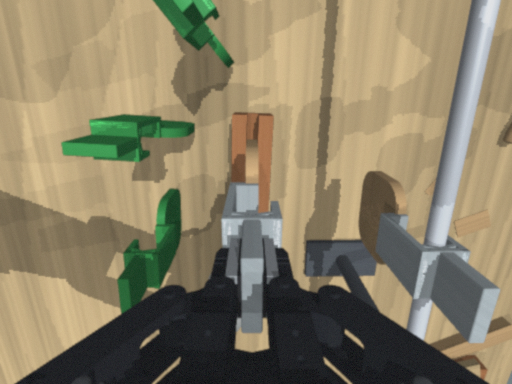

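View pics/s5.png

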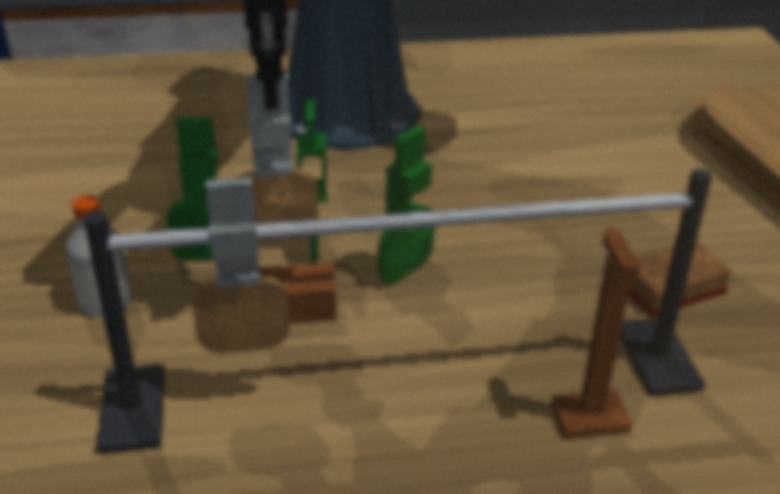

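Call:
arm_command:
  motion:
    - {"wx":0,"wy":0,"wz":0,"dx":0,"dy":0.045,"dz":-0.001,"grip":1}
    - {"wx":0,"wy":0,"wz":-0.0032,"dx":0.03,"dy":0.045,"dz":0,"grip":1}
    - {"wx":0,"wy":0,"wz":0,"dx":0.07,"dy":0,"dz":0,"grip":1}
    - {"wx":0,"wy":0,"wz":0,"dx":0.08,"dy":0,"dz":0,"grip":1}
    - {"wx":0,"wy":0,"wz":0,"dx":0.08,"dy":0,"dz":0,"grip":1}
    - {"wx":0,"wy":0,"wz":0,"dx":0.067,"dy":0,"dz":0,"grip":1}
    - {"wx":0,"wy":0,"wz":0,"dx":0.03,"dy":0,"dz":0,"grip":1}
    - {"wx":0,"wy":0,"wz":0,"dx":0,"dy":0,"dz":0,"grip":1}

```text
clock: 6.75
position: [497.1, 26.5, 263.2]
tool_rot: [[-0.018, 1.0, -0.002], [1.0, 0.018, 0.0], [0.0, -0.002, -1.0]]
wrist_force: [0.6, -0.3, -2.1]
width: 9.3
```

```bash
python3 - <<'E'
from bench import *
from h import *
np.set_printoptions(precision=3,suppress=True)
d=snapshot("wrist");cv2.imwrite("pics/w6.png",d["img"])
s=state();print(s["clock"],s["position"],s["tool_rot"],s["wrist_force"],s["width"])
i=d["img"]
for v in range(10,330,25):
    hs=cv2.cvtColor(i[v:v+1],cv2.COLOR_BGR2HSV)[0]
    m=[u for u in range(330,512) if hs[u,1]<45 and hs[u,2]>110]
    if m: print(v,min(m),max(m),onz(d,(min(m)+max(m))/2,v,210))
E
```

```text
6.8 [497.399  25.318 263.4  ] [[-0.017  1.    -0.001]
 [ 1.     0.017 -0.   ]
 [-0.    -0.001 -1.   ]] [-0.295  0.126 -3.43 ] 9.44900289748334
10 419 441 [598.122 157.191 210.   ]
35 415 436 [598.207 144.28  210.   ]
60 411 432 [598.599 130.725 210.   ]
85 407 427 [598.7   116.466 210.   ]
110 403 423 [599.126 101.457 210.   ]
135 399 418 [599.247  85.627 210.   ]
160 391 511 [631.083  69.466 210.   ]
185 391 511 [635.251  51.867 210.   ]
210 383 405 [598.937  32.499 210.   ]
235 379 400 [599.067  12.632 210.   ]
260 377 395 [599.965  -8.471 210.   ]
285 373 391 [600.529 -30.952 210.   ]
310 377 386 [603.969 -54.889 210.   ]
```

View pics/w6.png

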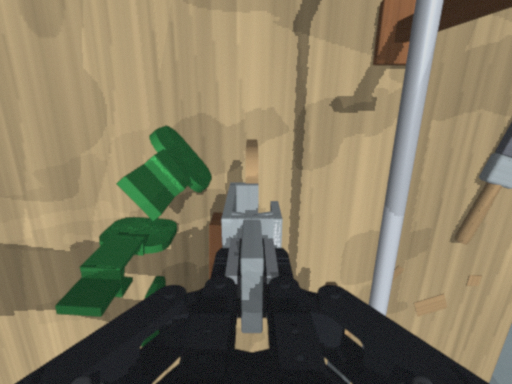

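Call:
arm_command:
  motion:
    - {"wx":0,"wy":0,"wz":0,"dx":0,"dy":0.06,"dz":-0.002,"grip":1}
    - {"wx":0,"wy":0,"wz":0,"dx":0,"dy":0.06,"dz":0,"grip":1}
    - {"wx":0,"wy":0,"wz":0,"dx":0,"dy":0.05,"dz":0,"grip":1}
    - {"wx":0,"wy":0,"wz":0,"dx":0,"dy":0.04,"dz":0,"grip":1}
    - {"wx":0,"wy":0,"wz":0,"dx":0,"dy":0.025,"dz":0,"grip":1}
    - {"wx":0,"wy":0,"wz":0,"dx":0,"dy":0.02,"dz":0,"grip":1}
    - {"wx":0,"wy":0,"wz":0,"dx":0,"dy":0,"dz":0,"grip":1}
    - {"wx":0,"wy":0,"wz":0,"dx":0,"dy":0,"dz":0,"grip":1}

```text
clock: 7.6
position: [599.3, 26.4, 264.7]
tool_rot: [[-0.015, 1.0, -0.001], [1.0, 0.015, -0.0], [-0.0, -0.001, -1.0]]
wrist_force: [-1.3, 0.5, -2.7]
width: 9.7
```

```bash
python3 - <<'E'
from bench import *
from h import *
np.set_printoptions(precision=3,suppress=True)
d=snapshot("wrist");cv2.imwrite("pics/w7.png",d["img"])
s=state();print(s["clock"],s["position"],s["tool_rot"],s["wrist_force"],s["width"])
i=d["img"]
for v in range(10,230,20):
    hs=cv2.cvtColor(i[v:v+1],cv2.COLOR_BGR2HSV)[0]
    m=[u for u in range(220,320) if hs[u,1]<45 and hs[u,2]>110]
    if m: print(v,min(m),max(m),onz(d,(min(m)+max(m))/2,v,210))
d=snapshot("scene");cv2.imwrite("pics/s7.png",cv2.resize(d["img"][100:290,100:400],None,fx=2.6,fy=2.6))
E
```

```text
7.65 [599.174  26.594 264.814] [[-0.015  1.    -0.001]
 [ 1.     0.015 -0.   ]
 [-0.    -0.001 -1.   ]] [ 0.203 -0.289 -1.975] 9.294292281030637
10 239 262 [596.769 155.819 210.   ]
30 240 262 [597.203 145.458 210.   ]
50 240 262 [597.351 134.679 210.   ]
70 240 262 [597.505 123.462 210.   ]
90 240 261 [597.35  111.775 210.   ]
110 241 261 [597.833  99.602 210.   ]
130 241 261 [598.007  86.896 210.   ]
150 241 261 [598.189  73.628 210.   ]
170 241 261 [598.38   59.759 210.   ]
190 236 260 [596.463  45.216 210.   ]
210 236 260 [596.621  30.016 210.   ]
```

View pics/w7.png

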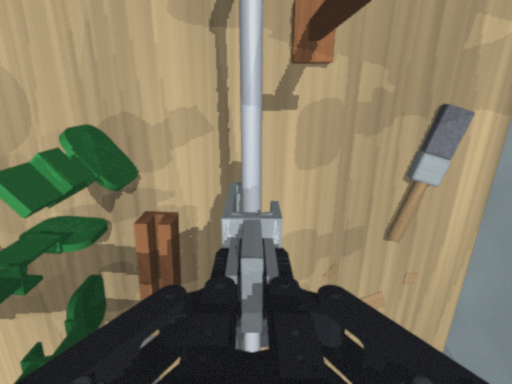

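View pics/s7.png

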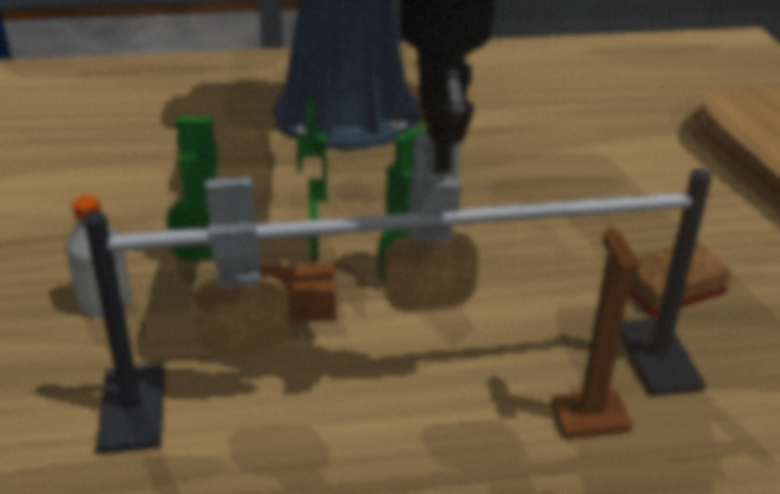

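The rail runs inside the hook (pixel (251,200) between the straps). Lowering.

Call:
arm_command:
  motion:
    - {"wx":0,"wy":0,"wz":0,"dx":0,"dy":0,"dz":0.025,"grip":1}
    - {"wx":0,"wy":0,"wz":0,"dx":0,"dy":0,"dz":0.02,"grip":1}
    - {"wx":0,"wy":0,"wz":0,"dx":0,"dy":0,"dz":0.015,"grip":1}
    - {"wx":0,"wy":0,"wz":0,"dx":0,"dy":0,"dz":0.01,"grip":1}
    - {"wx":0,"wy":0,"wz":0,"dx":0,"dy":0,"dz":0.005,"grip":1}
    - {"wx":0,"wy":0,"wz":0,"dx":0,"dy":0,"dz":0,"grip":1}

```text
clock: 8.3
position: [599.6, 26.8, 234.5]
tool_rot: [[-0.015, 1.0, -0.001], [1.0, 0.015, 0.0], [0.0, -0.001, -1.0]]
wrist_force: [0.5, 0.9, -3.1]
width: 9.3
```

Call:
arm_command:
  motion:
    - {"wx":0,"wy":0,"wz":0,"dx":0,"dy":0,"dz":0.004,"grip":1}
    - {"wx":0,"wy":0,"wz":0,"dx":0,"dy":0,"dz":0,"grip":1}
    - {"wx":0,"wy":0,"wz":0,"dx":0,"dy":0,"dz":0,"grip":1}

```text
clock: 8.6
position: [599.8, 26.7, 233.5]
tool_rot: [[-0.015, 1.0, 0.0], [1.0, 0.015, -0.0], [-0.0, 0.0, -1.0]]
wrist_force: [0.7, 0.5, -1.6]
width: 9.3
```

Call:
arm_command:
  motion:
    - {"wx":0,"wy":0,"wz":0,"dx":0,"dy":0,"dz":0.004,"grip":1}
    - {"wx":0,"wy":0,"wz":0,"dx":0,"dy":0,"dz":0,"grip":1}
    - {"wx":0,"wy":0,"wz":0,"dx":0,"dy":0,"dz":0,"grip":1}

```text
clock: 8.9
position: [600.0, 26.7, 232.4]
tool_rot: [[-0.015, 1.0, 0.001], [1.0, 0.015, -0.0], [-0.0, 0.001, -1.0]]
wrist_force: [-1.5, 0.4, 2.4]
width: 9.3
```

Call:
arm_command:
  motion:
    - {"wx":0,"wy":0,"wz":0,"dx":0,"dy":0,"dz":0,"grip":0.5}
    - {"wx":0,"wy":0,"wz":0,"dx":0,"dy":0,"dz":0,"grip":0.5}
    - {"wx":0,"wy":0,"wz":0,"dx":0,"dy":0,"dz":0,"grip":0.5}
    - {"wx":0,"wy":0,"wz":0,"dx":0,"dy":0,"dz":0,"grip":0.5}
    - {"wx":0,"wy":0,"wz":0,"dx":0,"dy":0,"dz":0,"grip":0.5}
    - {"wx":0,"wy":0,"wz":0,"dx":0,"dy":0,"dz":0,"grip":0.5}
    - {"wx":0,"wy":0,"wz":0,"dx":0,"dy":0,"dz":0,"grip":0.5}
    - {"wx":0,"wy":0,"wz":0,"dx":0,"dy":0,"dz":0,"grip":0.5}

```text
clock: 9.7
position: [599.7, 26.7, 231.7]
tool_rot: [[-0.015, 1.0, -0.0], [1.0, 0.015, -0.0], [-0.0, -0.0, -1.0]]
wrist_force: [0.1, -0.4, 0.1]
width: 42.7
```

```bash
python3 - <<'E'
from bench import *
from h import *
np.set_printoptions(precision=3,suppress=True)
d=snapshot("wrist");cv2.imwrite("pics/w8.png",d["img"])
s=state();print(s["clock"],s["position"],s["wrist_force"],s["width"])
d=snapshot("scene");cv2.imwrite("pics/s8.png",cv2.resize(d["img"][100:290,100:400],None,fx=2.6,fy=2.6))
t=snapshot("top");cv2.imwrite("pics/t8.png",cv2.resize(t["img"][110:260,90:410],None,fx=2.5,fy=2.5,interpolation=cv2.INTER_CUBIC))
E
```

```text
9.75 [599.689  26.742 231.688] [-0.635  0.072 -0.188] 42.458120743175705
```

View pics/w8.png

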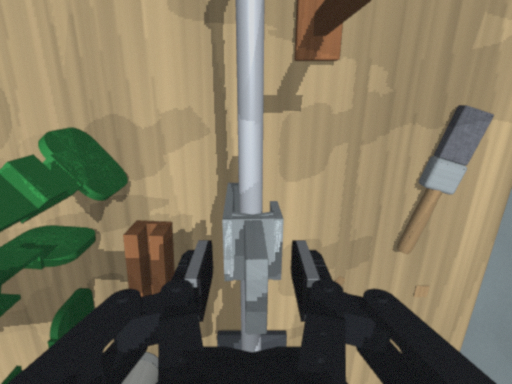

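View pics/s8.png

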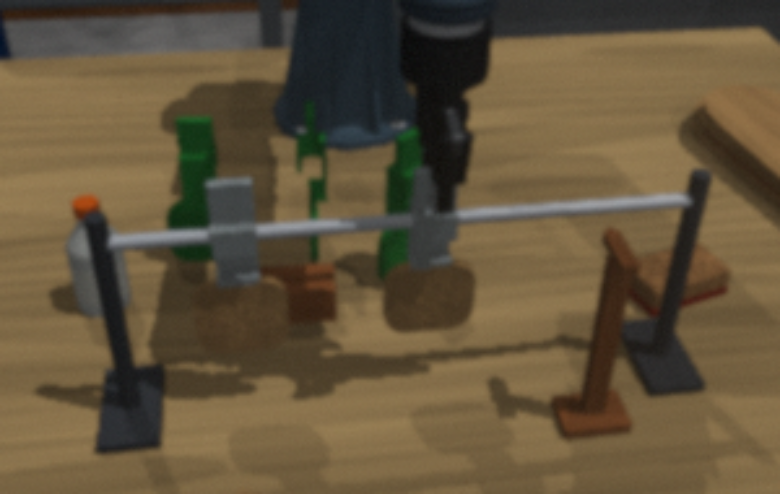

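View pics/t8.png

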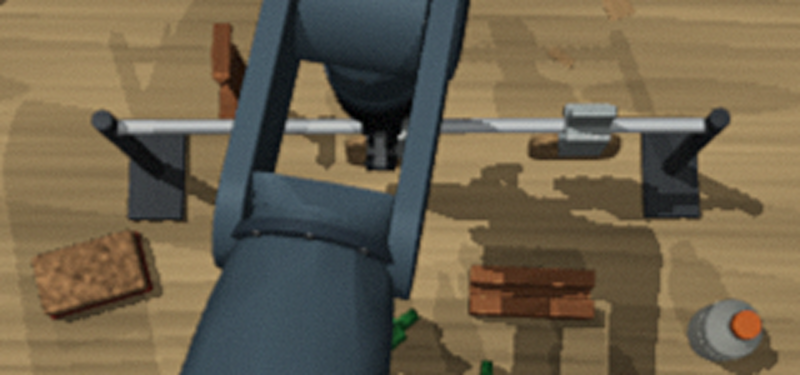

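Call:
arm_command:
  motion:
    - {"wx":0,"wy":0,"wz":0,"dx":0,"dy":0,"dz":0,"grip":1}
    - {"wx":0,"wy":0,"wz":0,"dx":0,"dy":0,"dz":0,"grip":1}
    - {"wx":0,"wy":0,"wz":0,"dx":0,"dy":0,"dz":0,"grip":1}
    - {"wx":0,"wy":0,"wz":0,"dx":0,"dy":0,"dz":0,"grip":1}
    - {"wx":0,"wy":0,"wz":0,"dx":0,"dy":0,"dz":0,"grip":1}
    - {"wx":0,"wy":0,"wz":0,"dx":0.01,"dy":0,"dz":0,"grip":1}
    - {"wx":0,"wy":0,"wz":0,"dx":0.02,"dy":0,"dz":0,"grip":1}
    - {"wx":0,"wy":0,"wz":0,"dx":0.02,"dy":0,"dz":0,"grip":1}
  force: 30

```text
clock: 10.65
position: [599.3, 47.1, 231.8]
tool_rot: [[-0.015, 1.0, -0.0], [1.0, 0.015, -0.0], [-0.0, -0.0, -1.0]]
wrist_force: [-1.3, -2.0, 2.1]
width: 9.4
```

Call:
arm_command:
  motion:
    - {"wx":0,"wy":0,"wz":0,"dx":0.02,"dy":0,"dz":0,"grip":1}
    - {"wx":0,"wy":0,"wz":0,"dx":0.03,"dy":0,"dz":0,"grip":1}
    - {"wx":0,"wy":0,"wz":0,"dx":0.03,"dy":0,"dz":0,"grip":1}
    - {"wx":0,"wy":0,"wz":0,"dx":0.03,"dy":0,"dz":0,"grip":1}
    - {"wx":0,"wy":0,"wz":0,"dx":0.03,"dy":0,"dz":0,"grip":1}
    - {"wx":0,"wy":0,"wz":0,"dx":0.02,"dy":0,"dz":0,"grip":1}
    - {"wx":0,"wy":0,"wz":0,"dx":0.01,"dy":0,"dz":0,"grip":1}
    - {"wx":0,"wy":0,"wz":0,"dx":0,"dy":0,"dz":0,"grip":1}

```text
clock: 11.45
position: [598.3, 116.0, 231.8]
tool_rot: [[-0.016, 1.0, -0.0], [1.0, 0.016, 0.002], [0.002, -0.0, -1.0]]
wrist_force: [-2.1, 2.8, 4.3]
width: 9.7
```

```bash
python3 - <<'E'
from bench import *
from h import *
np.set_printoptions(precision=3,suppress=True)
d=snapshot("wrist");cv2.imwrite("pics/w9.png",d["img"])
s=state();print(s["clock"],s["position"],s["tool_rot"],s["wrist_force"],s["width"])
print(proj(d,(641,182,210)))
np.savez("w9.npz",**d)
t=snapshot("top");i=cv2.imread("pics/top0.png")
hs=cv2.cvtColor(i,cv2.COLOR_BGR2HSV)
for v in range(118,146,2): 
    m=[u for u in range(165,200) if hs[v,u,0]<12 and hs[v,u,1]>120 and hs[v,u,2]>60]
    if m: print(v,min(m),max(m),onz(t,(min(m)+max(m))/2,v,216))
E
```

```text
11.5 [598.273 116.033 231.81 ] [[-0.016  1.    -0.   ]
 [ 1.     0.016  0.002]
 [ 0.002 -0.    -1.   ]] [-3.639  4.678  5.422] 9.562383631127098
[331.25  128.229]
120 176 181 [691.111 181.498 216.   ]
122 176 181 [686.244 181.3   216.   ]
124 176 181 [681.384 181.102 216.   ]
126 178 179 [676.531 180.904 216.   ]
128 176 181 [671.685 180.707 216.   ]
130 176 178 [666.799 184.011 216.   ]
132 176 180 [661.998 181.48  216.   ]
134 176 179 [657.156 182.448 216.   ]
136 176 180 [652.353 181.086 216.   ]
138 178 180 [647.572 178.562 216.   ]
142 177 191 [638.122 166.552 216.   ]
144 179 199 [633.484 154.752 216.   ]
```

View pics/w9.png

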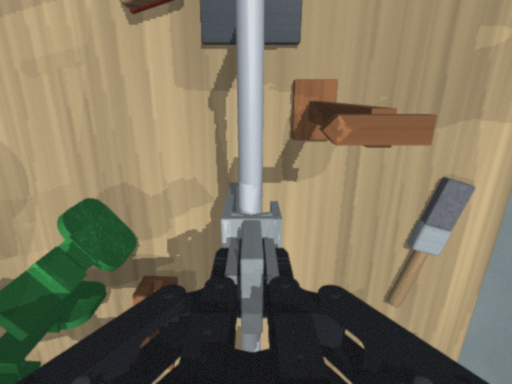

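```bash
python3 - <<'E'
from h import *
d=dict(np.load("w9.npz"))
np.set_printoptions(precision=1,suppress=True)
cv2.imwrite("pics/w9c.png",cv2.resize(d["img"][70:170,280:450],None,fx=4.5,fy=4.5,interpolation=cv2.INTER_CUBIC))
print(onz(d,323,130,210))
for u in(360,400,425): print(onz(d,u,114,216),onz(d,u,145,216),(onz(d,u,114,216)+onz(d,u,145,216))/2)
E
```

```text
[636.6 181.  210. ]
[653.6 190.1 216. ] [655.8 174.  216. ] [654.7 182.1 216. ]
[674.4 190.4 216. ] [677.3 174.4 216. ] [675.9 182.4 216. ]
[687.4 190.7 216. ] [690.7 174.6 216. ] [689.1 182.6 216. ]
```

View pics/w9c.png

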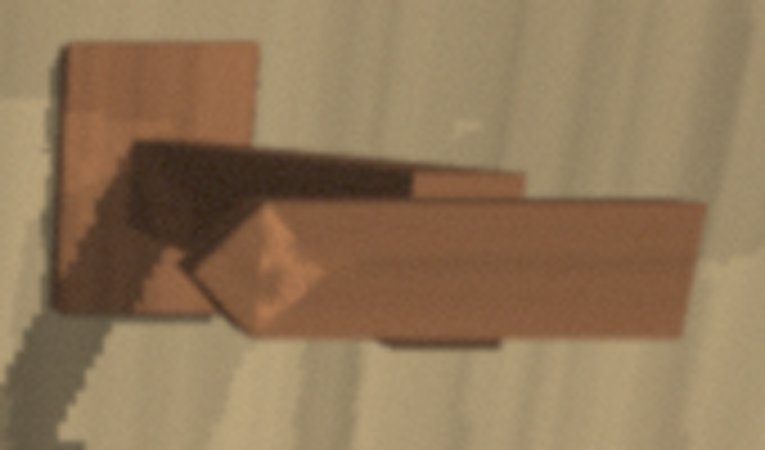

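Call:
arm_command:
  motion:
    - {"wx":0,"wy":0,"wz":0,"dx":0.02,"dy":0,"dz":0,"grip":1}
    - {"wx":0,"wy":0,"wz":0,"dx":0.03,"dy":0,"dz":0,"grip":1}
    - {"wx":0,"wy":0,"wz":0,"dx":0.03,"dy":0,"dz":0,"grip":1}
    - {"wx":0,"wy":0,"wz":0,"dx":0.03,"dy":0,"dz":0,"grip":1}
    - {"wx":0,"wy":0,"wz":0,"dx":0.03,"dy":0,"dz":0,"grip":1}
    - {"wx":0,"wy":0,"wz":0,"dx":0.023,"dy":0,"dz":0,"grip":1}
    - {"wx":0,"wy":0,"wz":0,"dx":0,"dy":0,"dz":0,"grip":1}
    - {"wx":0,"wy":0,"wz":0,"dx":0,"dy":0,"dz":0,"grip":1}

```text
clock: 12.35
position: [597.5, 180.7, 231.9]
tool_rot: [[-0.015, 1.0, 0.0], [1.0, 0.015, 0.002], [0.002, 0.0, -1.0]]
wrist_force: [-2.7, 2.5, 5.7]
width: 9.5
```

```bash
python3 - <<'E'
from bench import *
from h import *
np.set_printoptions(precision=2,suppress=True)
d=snapshot("wrist");cv2.imwrite("pics/w10.png",d["img"])
s=state();print(s["clock"],s["position"],s["wrist_force"],s["width"])
np.savez("w10.npz",**d)
d9=dict(np.load("w9.npz"))
E
```

```text
12.4 [597.48 180.72 231.94] [-2.67  3.81  4.73] 9.853450634411708
```

View pics/w10.png

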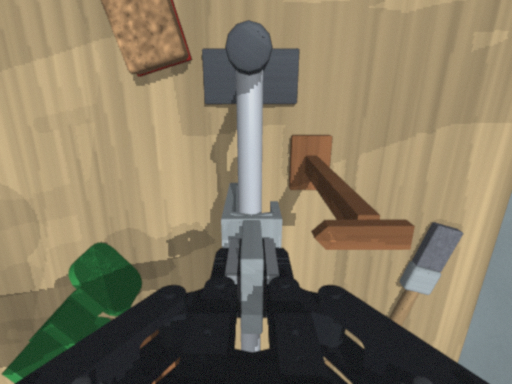

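```bash
python3 - <<'E'
from h import *
d=dict(np.load("w10.npz"))
np.set_printoptions(precision=1,suppress=True)
cv2.imwrite("pics/w10c.png",cv2.resize(d["img"][170:360,200:430],None,fx=3.2,fy=3.2,interpolation=cv2.INTER_CUBIC))
print(onz(d,314,235,210))
for y in (161,181,201): print(y,proj(d,(580,y,224.4)),proj(d,(597,y,266.4)))
E
```

```text
[636.2 181.5 210. ]
161 [221.7 275.8] [249.8 329.8]
181 [221.  245.9] [250.4 293.5]
201 [220.4 213.7] [251.  253.2]
```

View pics/w10c.png

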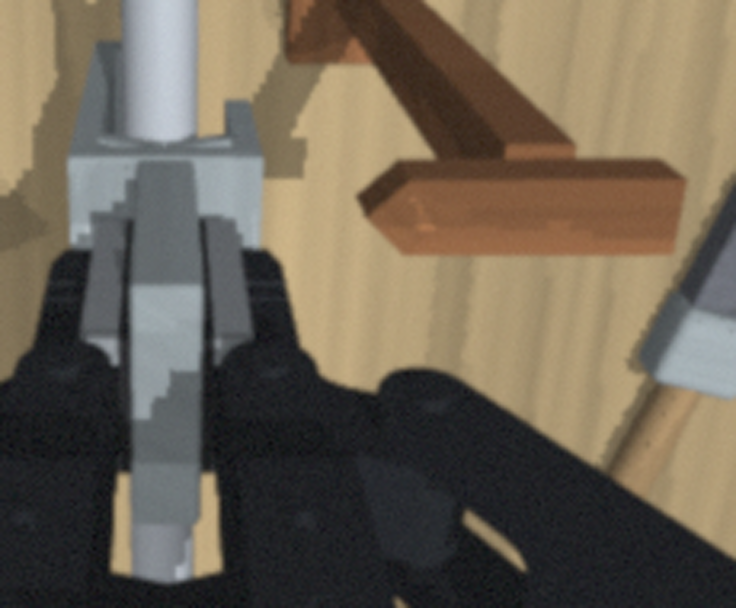

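Carrier middle measures y≈178, pointer ≈181 – nudging 2.5 mm, then letting go.

Call:
arm_command:
  motion:
    - {"wx":0,"wy":0,"wz":0,"dx":0.006,"dy":0,"dz":0,"grip":1}
    - {"wx":0,"wy":0,"wz":0,"dx":0,"dy":0,"dz":0,"grip":1}
    - {"wx":0,"wy":0,"wz":0,"dx":0,"dy":0,"dz":0,"grip":1}
    - {"wx":0,"wy":0,"wz":0,"dx":0,"dy":0,"dz":0,"grip":0.5}
    - {"wx":0,"wy":0,"wz":0,"dx":0,"dy":0,"dz":0,"grip":0.5}
    - {"wx":0,"wy":0,"wz":0,"dx":0,"dy":0,"dz":0,"grip":0.5}
    - {"wx":0,"wy":0,"wz":0,"dx":0,"dy":0,"dz":0,"grip":0.5}
    - {"wx":0,"wy":0,"wz":0,"dx":0,"dy":0,"dz":0,"grip":0.5}

```text
clock: 13.2
position: [597.4, 182.3, 231.5]
tool_rot: [[-0.015, 1.0, -0.0], [1.0, 0.015, -0.0], [-0.0, -0.0, -1.0]]
wrist_force: [0.5, 0.5, -0.5]
width: 42.7
```

Call:
arm_command:
  motion:
    - {"wx":0,"wy":0,"wz":0,"dx":0,"dy":0,"dz":0,"grip":0.5}
    - {"wx":0,"wy":0,"wz":0,"dx":0,"dy":0,"dz":-0.03,"grip":0.5}
    - {"wx":0,"wy":0,"wz":0,"dx":0,"dy":0,"dz":-0.06,"grip":0.5}
    - {"wx":0,"wy":0,"wz":0,"dx":0,"dy":0,"dz":-0.08,"grip":0.5}
    - {"wx":0,"wy":0,"wz":0,"dx":0,"dy":0,"dz":-0.06,"grip":0.5}
    - {"wx":0,"wy":0,"wz":0,"dx":0,"dy":0,"dz":0,"grip":0.5}
    - {"wx":0,"wy":0,"wz":0,"dx":0,"dy":0,"dz":0,"grip":0.5}

```text
clock: 13.9
position: [597.6, 182.4, 324.8]
tool_rot: [[-0.015, 1.0, 0.002], [1.0, 0.015, 0.0], [0.0, 0.002, -1.0]]
wrist_force: [-0.2, -0.3, 0.1]
width: 43.0
```

```bash
python3 - <<'E'
from bench import *
from h import *
np.set_printoptions(precision=2,suppress=True)
d=snapshot("wrist")
s=state();print(s["clock"],s["position"],s["wrist_force"],s["width"])
np.savez("w11.npz",**d)
cv2.imwrite("pics/w11.png",cv2.resize(d["img"][120:384,150:450],None,fx=2.2,fy=2.2,interpolation=cv2.INTER_CUBIC))
for y in (161,181,201): print(y,proj(d,(580,y,224.4)),proj(d,(597,y,266.4)))
d=snapshot("scene");cv2.imwrite("pics/s11.png",cv2.resize(d["img"][100:290,100:400],None,fx=2.6,fy=2.6))
E
```

```text
13.95 [597.08 182.31 323.35] [ 0.58 -0.87 -0.64] 42.602625680706815
161 [231.34 216.46] [250.15 238.65]
181 [231.17 195.4 ] [250.51 214.4 ]
201 [230.99 173.25] [250.88 188.67]
```

View pics/w11.png

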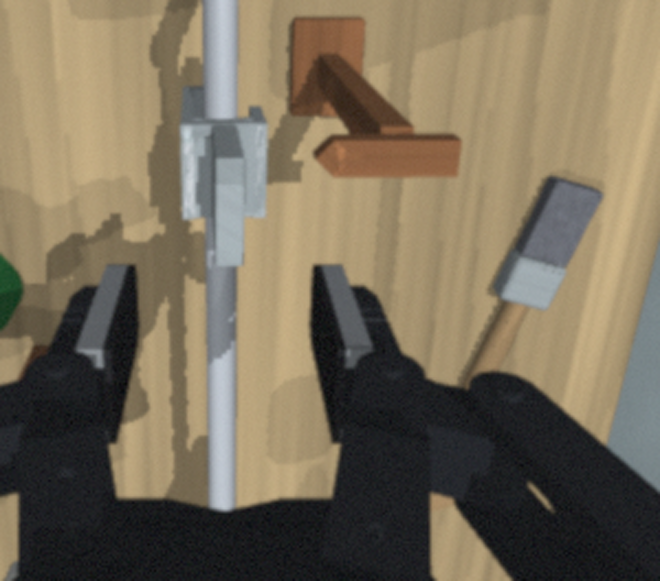

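View pics/s11.png

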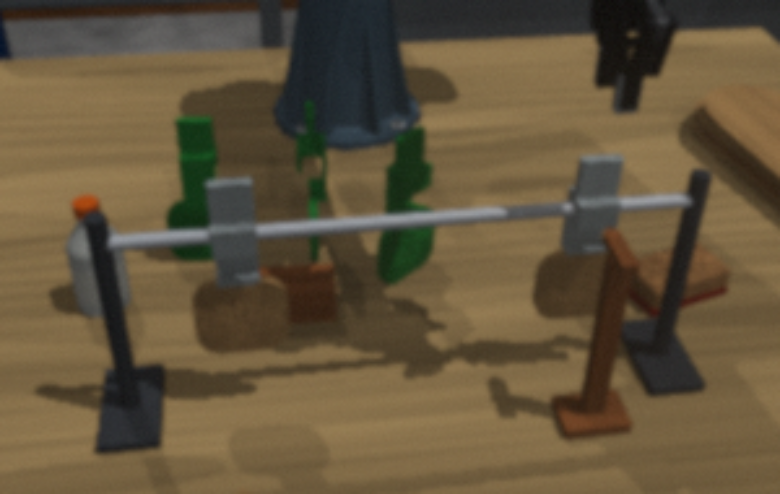

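```bash
python3 - <<'E'
from h import *
d=dict(np.load("w11.npz"))
np.set_printoptions(precision=1,suppress=True)
c=lambda x,y:(150+(x+.5)/2.2-.5,120+(y+.5)/2.2-.5)
print("tip",onz(d,*c(314,155),210))
for p,z in[((182,122),224.4),((266,122),224.4),((182,217),224.4),((265,217),224.4),((229,184),266.4),((229,265),266.4)]:print(onz(d,*c(*p),z))
for y in (100,20,450):
  print("rail",onz(d,*c(220.5 if y<200 else 221,y),210))
E
```

```text
tip [635.5 181.9 210. ]
[581.2 199.3 224.4]
[613.9 199.8 224.4]
[581.  159.2 224.4]
[614.9 159.6 224.4]
[599.3 189.8 266.4]
[599.8 159.7 266.4]
rail [596.1 204.9 210. ]
rail [595.7 236.8 210. ]
rail [598.6  27.4 210. ]
```

```bash
python3 - <<'E'
from bench import *
print(finish_job())
E
```

```text
the job is handed in; nothing more can be done
None
```

The carrier is on the rail at the pointer, released, and the job is handed in at about 14 s of the 56 s allowed. No verdict was reported, so this rests on my own measurements.

**What I did:**
- I gripped the tab and lifted the carrier straight out of the rest, mouth towards +x.
- I hooked it on at y ≈ 26 mm, about 155 mm short of the pointer, and let go. The wrist force was near zero with the fingers open.
- I gripped it again, slid it along the rail without lifting, released it and backed off upward.

**Last checks:**
- **Position along the rail:** the hook's middle is at y ≈ 179.5 mm and the pointer's place on the rail is about 181.3 mm. That is about 2 mm off, against 12 mm allowed.
- **Seating:** the hook is centred on the rail within about 2 mm and nearly upright, with a tilt of about 0.04 rad. Seat height was not measured after release. The height at contact matched the expected seated height, and the pictures show it hanging normally.
- **Other things:** by eye, the neighbour, glue bottle and sanding block are where they were. I did not measure them again.

**What disagreed or failed:**
- The gripper's position reading (182.3 mm) and the camera (179.5 mm) differ by about 3 mm on the carrier's final place. I went by the camera, since it sees the pointer too.
- The first estimate of the pointer from two views together was poor (11 mm gap between the rays). I used the close wrist views instead, which gave 181.0 to 181.9 mm for the tip.
- My first three move calls were refused because the rows left out some keys. Nothing moved.

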